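Roll the mosaic strips flush and put the tiling tools away

TASK

Finish the mosaic on the sill: take the hand roller from its rest and roll it, drum pressed down steadily, along both tile strips until every tile is flush with its trim, without bearing down brutally and without pushing the strips with the fingers, then stand the roller back on its rest. Slide every trowel that is lying about flat and blade first into the slots of the holder, one to a slot and fully home. Leave the flask, bowl and comb where they are.

Things in the scene. Friction and masses are not known exactly. Their poses are not given: they have to be found in the camera images.
- strip4: Fixed mosaic strip: 4 white tiles, 38 mm square, in a row at 40 mm pitch (tile 0 at x = -60 mm, the last at +60), in an aluminium trim 172 mm long (x) and 50 mm wide (side rails 5 mm). Origin: centre of the underside, on the sill. Trim top: 10 mm above the sill.
- strip3: Fixed mosaic strip like the other but of 3 tiles, 132 mm long: tiles at x = -40, 0, +40 mm (tile 0 first). Same width and trim height (10 mm).
- strip4_tile0 (a joint): How far this tile is pressed straight down (m): 0 = 4 mm proud of the trim, 0.004 = flush with it (its stop). It yields to more than about 5 N, independently of its neighbours, and stays where it is pushed to.
- strip4_tile1 (a joint): How far this tile is pressed straight down (m): 0 = 4 mm proud of the trim, 0.004 = flush with it (its stop). It yields to more than about 5 N, independently of its neighbours, and stays where it is pushed to.
- strip4_tile2 (a joint): How far this tile is pressed straight down (m): 0 = 4 mm proud of the trim, 0.004 = flush with it (its stop). It yields to more than about 5 N, independently of its neighbours, and stays where it is pushed to.
- strip4_tile3 (a joint): How far this tile is pressed straight down (m): 0 = 4 mm proud of the trim, 0.004 = flush with it (its stop). It yields to more than about 5 N, independently of its neighbours, and stays where it is pushed to.
- strip3_tile0 (a joint): How far this tile is pressed straight down (m): 0 = 4 mm proud of the trim, 0.004 = flush with it (its stop). It yields to more than about 5 N, independently of its neighbours, and stays where it is pushed to.
- strip3_tile1 (a joint): How far this tile is pressed straight down (m): 0 = 4 mm proud of the trim, 0.004 = flush with it (its stop). It yields to more than about 5 N, independently of its neighbours, and stays where it is pushed to.
- strip3_tile2 (a joint): How far this tile is pressed straight down (m): 0 = 4 mm proud of the trim, 0.004 = flush with it (its stop). It yields to more than about 5 N, independently of its neighbours, and stays where it is pushed to.
- rest: Fixed steel rest of the roller: base 70 x 96 mm with two side walls, 60 mm long along x, 13 mm thick, 70 mm apart (across y), tops 52 mm above the sill. Origin: centre of the underside. The parked roller's cross plate lies on both wall tops, its drum hangs free between them and its x is along the rest's x (either way round).
- roller_grip (a point): Middle of the hand roller's upright square wooden stalk, 20 x 20 x 60 mm. z up the stalk, y along the drum's axle, x the way it rolls. Below the stalk a steel cross plate 44 (x) x 96 (y) x 8 mm, its underside 38 mm below this point. 90 mm above the sill when parked. Mass about 0.4 kg.
- roller_low (a point): Lowest line of the roller's drum, at its middle, 82 mm straight below the stalk's middle (same axes). The free-turning rubber drum is 40 mm in diameter and 50 mm long (60 mm over the cheeks that carry it).
- drum (a joint): Turning angle of the roller's drum about its axle (rad, free, any number of turns).
- holder: Fixed low trowel holder: three level slots side by side. Origin: on the sill below the mouth of the middle slot; x points INTO the slots. Base plate 5 mm thick, 260 mm wide (y), from x = -60 mm (a ledge before the mouths) to +66 mm. Clear roof over the slots (x above 0), top 23 mm above the sill, with dark wooden battens (to 25 mm) over the 20 mm dividers. Any trowel fits any slot.
- slot1 (a point): Middle of the floor of the middle slot's mouth, 5 mm above the sill (holder's axes); the mouths of the other two slots are 80 mm to either side along y. Every slot is 60 mm wide, 14 mm high and 58 mm deep to the back wall.
- trowel0_grip (a point): Middle of the grip of a flat steel trowel (all alike; None = absent): an upright wooden block 36 (x) x 18 (y) x 46 mm tall on the rear of a plate 100 x 48 x 4 mm that lies flat. 27 mm above the plate's underside. x points to the blade's front edge, 80 mm ahead; rear edge 20 mm behind. Mass about 0.13 kg.
- trowel0_tip (a point): Middle of the front edge of the same trowel's blade, 2 mm above the underside; same axes. The blade stands out 62 mm ahead of the grip block.
- trowel1_grip (a point): Middle of the grip of a flat steel trowel (all alike; None = absent): an upright wooden block 36 (x) x 18 (y) x 46 mm tall on the rear of a plate 100 x 48 x 4 mm that lies flat. 27 mm above the plate's underside. x points to the blade's front edge, 80 mm ahead; rear edge 20 mm behind. Mass about 0.13 kg.
- trowel1_tip (a point): Middle of the front edge of the same trowel's blade, 2 mm above the underside; same axes. The blade stands out 62 mm ahead of the grip block.
- trowel2_grip (a point): Middle of the grip of a flat steel trowel (all alike; None = absent): an upright wooden block 36 (x) x 18 (y) x 46 mm tall on the rear of a plate 100 x 48 x 4 mm that lies flat. 27 mm above the plate's underside. x points to the blade's front edge, 80 mm ahead; rear edge 20 mm behind. Mass about 0.13 kg.
- trowel2_tip (a point): Middle of the front edge of the same trowel's blade, 2 mm above the underside; same axes. The blade stands out 62 mm ahead of the grip block.
- flask_mid (a point): Bystander: cut-glass cologne flask, 45 x 60 mm, 115 mm tall; this point is on its axis 50 mm up.
- bowl_mid (a point): Bystander: white ceramic bowl, 110 mm across, 50 mm tall; this point is its middle, 25 mm up.
- comb_mid (a point): Bystander: wooden comb lying flat, 150 x 32 x 5 mm; this point is its middle. The other things on the sill (brush stand, trimmer dock, soap, and so on) are fixed.

How it is judged:
By the outcome, as a careful person would: the job done as asked, in the order asked, and still so for the second after the job is handed in, with the robot touching nothing.
Of trowel0, trowel1, trowel2 only 2 to 3 are there at a start; the rules pass over those that are not, and their reading is None.
At some moment in a run one of trowel0, trowel1, trowel2 may be knocked a few centimetres aside while the robot is not near it.
It also fails if it takes over 210 s, if anything falls off the work surface, if the arm or the gripper's body presses on something with over 40 N, if the wrist force passes 120 N, or if a joint passes its speed limit or range.

ROBOT

A 6-joint arm with a two-finger parallel gripper is mounted at the origin on the work surface. World frame = base frame: x ahead of the robot, y to its left, z up, the work surface at z = 0. Lengths are in m, angles in rad, forces in N, time in s.
With the tool pointing down it reaches from about 0.35 to 0.775 m from the base axis. Payload 5.5 kg.
Tool frame: the origin (TCP) lies at the very end of the fingers, on their centre line; the grasp point (between the pads) lies 19 mm behind it; z points along the fingers, y is the line along which they close (so a half turn about z gives the same grasp; the last joint's range is limited). The gripper opens to 85 mm and grips with 20 to 120 N. Pads are 22 mm wide; open, the fingers measure 114 mm over their backs; the gripper's body (76 mm by 85 mm) begins 54 mm behind the grasp point. The pads swing forward as they close: fully open they stand 13 mm farther back than shut.
Start: joints at [-1.427, 0.313, 0.046, 1.304, 0, 1.431], TCP at [0.161, -0.552, 0.231] pointing down, gripper open.
Joint ranges: [-2.76, 2.76], [-0.86, 1.69], [-1.03, 1.26], [-2.2, 2.34], [-1.47, 1.5], [-3.14, 3.14]. Speed limits (rad/s): [2.57, 2.57, 3.14, 3.14, 3.14, 3.14].

INTERFACE

Orientations are given as a unit quaternion [w, x, y, z].
In Python, from workcell import env, cams, ticket, spotter gives the robot as it stands.
- The arm moves only by the tool jog_arm, never from a script. Its argument "increments" is a list that holds one entry, the list of rows, each a list of 7 numbers: the shift along the tool's x, y, z in units of 0.25 m (1.0 is 0.25 m), then the turn, a rotation vector about the tool's x, y, z in units of 180 degrees (1.0 is 180 degrees), then the closure in counts, from 0 (fully open) to 255 (shut). A call has 1 to 20 rows; each row shifts and turns the commanded pose from where the row before left it, along the tool's axes as they then stand; what a row does not reach is not made up. A row lasts 1/10 s, in which the tool goes at most 50 mm and 8.59 degrees, less where a joint would pass 70% of its speed; a pose out of reach is approached as far as the arm can. A call with a number of a shift or a turn outside -1 to 1 is refused whole. A call with a gripper value outside its range is refused whole. The fingers move at their own pace and stop on an object; "force" is the grip in N (left out, the last holds). Time passes only in rows, so rows that do not move let the fingers close. It gives the time, the measured TCP pose, the force, the opening and the grip force at its end, in the units of the state.
- env.get_state(): the state, without advancing time (a new reading comes with each control period).
- cams.read_camera(name): name is "scene" or "top" or "wrist"; returns a dict with "pixels" (400x640x3 uint8, red, green, blue), "fx", "fy", "cx", "cy" (pixels), "xyz" and "attitude" of the camera in the world; the wrist camera has in their place "mount" (4x4, takes a point from camera to tool coordinates, whose origin is the TCP and whose axes are the flange's). Camera axes: x right, y down, z forward; pixel columns grow to the right and rows downward; lengths in m; the calibration is good to about 2 mm. A picture is of the moment at which its call begins: read the wrist's pose just before it. There is no depth.
- ticket.hand_in(): hands the job in; it is judged then, once.
Trained networks look in the newest picture that a camera, given by its name, has taken for a name from the list of things; names that differ only in an ending like _2 or _b are one class to them, and where a whole thing is asked for, a point or a joint stands for the part that bears it (a point fixed in the world has none). Each returns a list of dicts, best first, with "conf" (0 to 1); they miss things now and then, are a little off and sometimes report something else, mostly with a low value. They report only what shows in the picture. A call takes as long as a camera call.
- spotter.find_in(target, camera): "uv" ([column, row] in pixels, amid what is visible of it).
- spotter.cut_out(target, camera): "region" (400x640 bool, what is visible of it) and "uv" ([column, row] in pixels, amid what is visible of it).
- spotter.landmark_of(target, camera): "uv" ([column, row] in pixels: a listed point, or the origin of a listed thing).
The state is a dict: "clock": time; "joint_pos": joint angles; "qvel": joint speeds; "tau": joint torques, N m; "tcp_pos": TCP position; "orientation": TCP orientation; "wrist_force": force on the tool from outside, world axes, zero at the start; "ft_torque": the same for the moment, N m; "finger_gap": finger opening in m; "grip_force": force on a finger pad.
Only numpy, scipy, OpenCV 4.12 (cv2) and the standard library are available. Lean on these libraries where they do the work, as an engineer would, in place of code of your own. Each camera call takes 0.05 s, during which the arm holds its last target. There are 200 camera calls.

## Working session

There is one attempt and no reset: what is moved stays moved. The work goes in short steps, Python scripts to look and compute and a tool call to move; the robot and the scene stay as the last step left them, time stands still between calls to the robot, and variables do not carry over. Pictures are saved under pics/ and viewed, at most 14 in all, crops included, and the job is handed in when it is done.

Besides the shell and the picture viewer there is one more tool, called as name(argument=value, ...) on one line, values as JSON. jog_arm: Moves the arm, as the interface text tells. Shifts and turns lie within -1 to 1; 1 stands for 0.25 m of shift or 180 degrees of turn. Its arguments: {"type":"object","properties":{"increments":{"type":"array"},"force":{"type":"number"}},"required":["increments"]}

```bash
ls; mkdir -p pics; cat > h.py <<'E'
import numpy as np, cv2
from scipy.spatial.transform import Rotation as R
from workcell import env, cams, ticket, spotter
def q2m(q): return R.from_quat([q[1],q[2],q[3],q[0]]).as_matrix()
def cam(name):
    s=env.get_state(); c=cams.read_camera(name)
    if name=="wrist":
        T=np.eye(4);T[:3,:3]=q2m(s["orientation"]);T[:3,3]=s["tcp_pos"]
        M=T@np.array(c["mount"]); c["Rm"],c["o"]=M[:3,:3],M[:3,3]
    else:
        a=np.array(c["attitude"]); c["Rm"]=a if a.shape==(3,3) else q2m(a); c["o"]=np.array(c["xyz"])
    return c
def ray(c,uv,z):
    d=c["Rm"]@np.array([(uv[0]-c["cx"])/c["fx"],(uv[1]-c["cy"])/c["fy"],1.]); 
    return c["o"]+d*(z-c["o"][2])/d[2]
def proj(c,p):
    q=c["Rm"].T@(np.array(p)-c["o"]); return [c["fx"]*q[0]/q[2]+c["cx"],c["fy"]*q[1]/q[2]+c["cy"]]
def save(c,n,box=None,k=1):
    im=c["pixels"][:,:,::-1]
    if box: im=im[box[1]:box[3],box[0]:box[2]]
    cv2.imwrite("pics/"+n,cv2.resize(im,None,fx=k,fy=k,interpolation=cv2.INTER_CUBIC))
E
python3 - <<'E'
from h import *
s=env.get_state(); print(s)
for n in("scene","top"):
    c=cam(n); save(c,n+"0.png"); print(n,c["o"],c["Rm"].round(3).tolist(),c["fx"])
    Z=dict(strip4=0,strip3=0,rest=0,holder=0,slot1=.005,roller_grip=.09,trowel0_grip=.027,trowel0_tip=.002,flask_mid=.05,bowl_mid=.025,comb_mid=.002,strip4_tile0=.014)
    for t,z in Z.items():
        for d in spotter.landmark_of(t,n)[:4]: print(t,np.round(d["conf"],2),np.round(d["uv"],1),ray(c,d["uv"],z).round(3))
E
```

```text
pics
{'clock': 0.0, 'joint_pos': array([-1.42660378e+00,  3.14020326e-01,  4.49833686e-02,  1.30356780e+00,
       -1.24736289e-05,  1.43116064e+00]), 'qvel': array([-0.00044169, -0.00019472,  0.00074611, -0.00027076,  0.00105995,
       -0.00063269]), 'tau': array([ 1.27351537e-03, -4.80624461e+01,  2.98535103e+01,  1.92928535e-02,
       -2.53047010e-04,  3.20373168e-06]), 'tcp_pos': array([ 0.16091438, -0.55150893,  0.23039931]), 'orientation': array([-9.04198083e-04,  9.89946675e-01,  1.41438192e-01, -8.29698451e-06]), 'wrist_force': array([-0.62825338,  0.23758518, -0.05291588]), 'ft_torque': array([-0.01603652, -0.00451461, -0.02062487]), 'grip_force': 0.0, 'finger_gap': 0.08556633353248158}
scene [1.16994714 0.56812544 1.09905985] [[-0.646, 0.594, -0.48], [0.763, 0.488, -0.423], [-0.016, -0.64, -0.769]] 404.83727493219783
strip4 0.84 [308.6 209. ] [ 0.555 -0.012  0.   ]
strip4 0.69 [340.2 191.5] [0.424 0.023 0.   ]
strip3 0.84 [308.6 209. ] [ 0.555 -0.012  0.   ]
strip3 0.69 [340.2 191.5] [0.424 0.023 0.   ]
rest 0.91 [297.3 238.3] [0.668 0.038 0.   ]
holder 0.7 [374.7 276.1] [0.62  0.308 0.   ]
holder 0.43 [211.7 170.8] [ 0.649 -0.409  0.   ]
slot1 0.66 [376.2 272.1] [0.609 0.305 0.005]
slot1 0.38 [375.7 274.9] [0.617 0.309 0.005]
slot1 0.28 [280.5 136. ] [ 0.351 -0.337  0.005]
roller_grip 0.81 [299.4 225.2] [0.67  0.054 0.09 ]
trowel0_grip 0.82 [231.8 162.6] [ 0.587 -0.359  0.027]
flask_mid 0.86 [397.8 191.9] [0.337 0.198 0.05 ]
bowl_mid 0.52 [214.5 170.4] [ 0.653 -0.38   0.025]
comb_mid 0.85 [248.9 218.3] [ 0.713 -0.141  0.002]
comb_mid 0.16 [213.  169.1] [ 0.641 -0.41   0.002]Traceback (most recent call last):
  File "<stdin>", line 7, in <module>
ValueError: it knows: bowl_mid, comb_mid, flask_mid, holder, rest, roller_grip, roller_low, slot, strip, trowel0_grip, trowel0_tip, trowel1_grip, trowel1_tip, trowel2_grip, trowel2_tip
```

```bash
python3 - <<'E'
from h import *
n="top"
c=cam(n); save(c,n+"0.png"); print(n,c["o"],c["Rm"].round(3).tolist(),c["fx"])
Z=dict(strip=0,rest=0,holder=0,slot=.005,roller_grip=.09,trowel0_grip=.027,trowel0_tip=.002,trowel1_grip=.027,trowel2_grip=.027,flask_mid=.05,bowl_mid=.025,comb_mid=.002)
for t,z in Z.items():
        for d in spotter.landmark_of(t,n)[:4]: print(t,np.round(d["conf"],2),np.round(d["uv"],1),ray(c,d["uv"],z).round(3))
E
```

```text
top [0.4147772  0.00720885 1.37317387] [[0.014, -0.997, 0.071], [-1.0, -0.016, -0.02], [0.021, -0.07, -0.997]] 433.56299507727925
strip 0.68 [320.1 183.8] [ 0.563 -0.007  0.   ]
strip 0.65 [435.2 179.1] [ 0.585 -0.376  0.   ]
strip 0.62 [445.  160.1] [ 0.646 -0.408  0.   ]
strip 0.58 [314.  228.2] [0.422 0.01  0.   ]
rest 0.69 [306.1 148. ] [0.678 0.039 0.   ]
holder 0.69 [221.1 168.4] [0.607 0.308 0.   ]
holder 0.51 [301.2 149. ] [0.674 0.055 0.   ]
roller_grip 0.75 [301.  150.1] [0.654 0.052 0.09 ]
trowel0_grip 0.98 [432.3 180.8] [ 0.576 -0.359  0.027]
trowel0_tip 0.66 [443.9 158.1] [ 0.653 -0.404  0.002]
trowel1_grip 0.44 [416.1 240.8] [ 0.387 -0.308  0.027]
trowel2_grip 0.97 [414.9 240.5] [ 0.388 -0.304  0.027]
trowel2_grip 0.26 [181.8 257.1] [0.328 0.413 0.027]
flask_mid 0.72 [252.3 259.5] [0.325 0.195 0.05 ]
bowl_mid 0.79 [183.4 259.4] [0.321 0.409 0.025]
comb_mid 0.71 [361.5 138.3] [ 0.712 -0.138  0.002]
```

View pics/scene0.png

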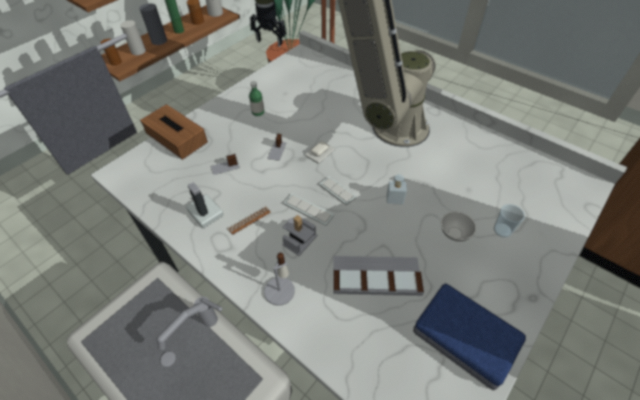

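View pics/top0.png

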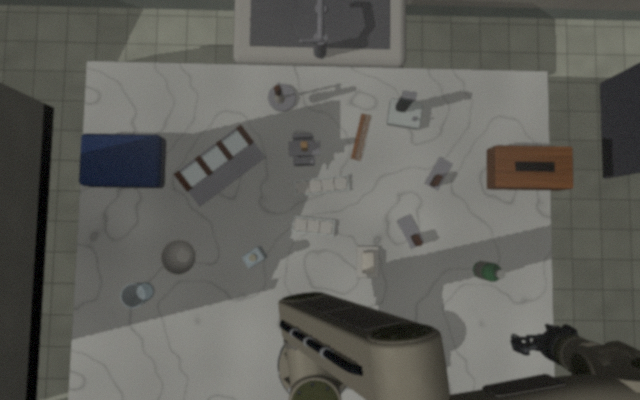

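The scene shows the roller on its rest at top-view (303,148), strips at (328,185) and (316,225), two trowels at (440,172) and (410,230), and the holder at (220,165). The other things stand clear. I'm moving above the strips and rest for a close look.

jog_arm(increments=[[[0.136,-0.109,-0.0175,0,0,0,0],[0.136,-0.109,-0.0175,0,0,0,0],[0.136,-0.109,-0.0175,0,0,0,0],[0.136,-0.109,-0.0175,0,0,0,0],[0.136,-0.109,-0.0175,0,0,0,0],[0.136,-0.109,-0.0175,0,0,0,0],[0.136,-0.109,-0.0175,0,0,0,0],[0.136,-0.109,-0.0175,0,0,0,0],[0.136,-0.109,-0.0175,0,0,0,0],[0.136,-0.109,-0.0175,0,0,0,0],[0.136,-0.109,-0.0175,0,0,0,0],[0.136,-0.109,-0.0175,0,0,0,0],[0.136,-0.109,-0.0175,0,0,0,0],[0.136,-0.109,-0.0175,0,0,0,0],[0.136,-0.109,-0.0175,0,0,0,0],[0.136,-0.109,-0.0175,0,0,0,0],[0,0,0,0,0,0,0],[0,0,0,0,0,0,0]]])

```text
clock: 3.05
tcp_pos: [0.5613, 0.0197, 0.3008]
orientation: [0.0, 0.99, 0.143, -0.0]
wrist_force: [-0.4, 0.3, 1.0]
finger_gap: 0.0855
grip_force: 0.0
```

```bash
python3 - <<'E'
from h import *
s=env.get_state(); print(s["clock"],s["tcp_pos"],s["orientation"],s["joint_pos"].round(2))
c=cam("wrist"); save(c,"w1.png"); print(np.array(c["mount"]).round(3).tolist(),c["fx"],c["o"])
Z=dict(strip=0,rest=0,roller_grip=.09,roller_low=.008)
for t,z in Z.items():
  for d in spotter.landmark_of(t,"wrist")[:3]: print(t,np.round(d["conf"],2),np.round(d["uv"],1),ray(c,d["uv"],z).round(3))
for d in spotter.cut_out("strip","wrist")[:3]:
  m=d["region"].astype(np.uint8); ys,xs=np.nonzero(m)
  P=np.array([ray(c,p,.01)[:2] for p in np.c_[xs,ys][::7]]).astype(np.float32)*1000
  print("strip",d["conf"],cv2.minAreaRect(P))
E
```

```text
3.05 [0.56128984 0.01972193 0.30084226] [ 1.08543348e-04  9.89786166e-01  1.42559305e-01 -4.22701037e-04] [-0.11  0.28  0.17  1.46 -0.    2.75]
[[0.0, -0.958, -0.288, 0.074], [1.0, 0.001, -0.002, 0.0], [0.002, -0.288, 0.958, -0.142], [0.0, 0.0, 0.0, 1.0]] 303.07902093876226 [0.63265092 0.04040247 0.44239111]
strip 0.8 [338.7 169.3] [ 0.563 -0.008  0.   ]
roller_grip 0.91 [328.1  79.2] [0.668 0.042 0.09 ]
roller_low 0.24 [164.1 284.7] [0.303 0.209 0.008]
strip 0.96 ((433.0835876464844, 11.880569458007812), (131.984130859375, 53.834136962890625), 85.68096160888672)
strip 0.15 ((434.9858703613281, 52.441566467285156), (38.10435485839844, 38.7474250793457), 84.14344024658203)
```

View pics/w1.png

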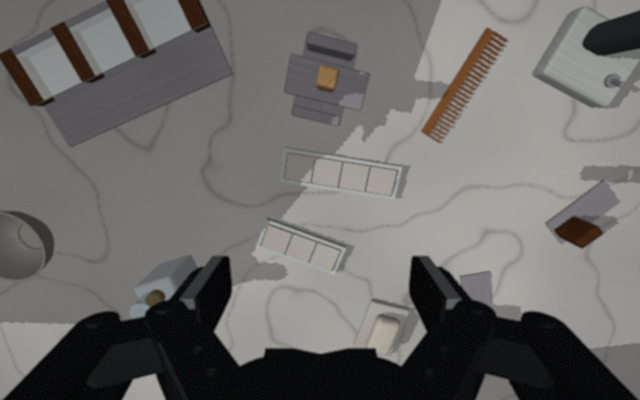

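Strip4 is around (343,172), strip3 around (303,246), and the roller on its rest around (327,80). I'll zoom in on the rest and strips for orientation.

```bash
python3 - <<'E'
from h import *
c=cam("wrist"); save(c,"w1z.png",(240,20,440,160),4)
def L(pts,z): 
    P=np.array([ray(c,p,z)[:2] for p in pts])*1000; print(P.round(0).tolist(),P.mean(0).round(1),np.linalg.norm(np.diff(np.r_[P,P[:1]],axis=0),axis=1).round(0))
    d=P[1]-P[0]; print(np.degrees(np.arctan2(d[1],d[0])).round(1), np.degrees(np.arctan2(*(P[2]-P[3])[::-1])).round(1))
L([(285,148),(408,166),(401,199),(279,181)],.01)
L([(268,218),(349,246),(339,273),(257,247)],.01)
L([(290,54),(369,72),(362,109),(285,93)],.06)
g=c["pixels"].astype(int).min(2); 
for nm in ["strip"]:
  for d in spotter.cut_out(nm,"wrist"): 
    m=d["region"].astype(np.uint8); r=cv2.minAreaRect(cv2.findNonZero(m)); b=cv2.boxPoints(r); print(d["conf"]); L(b,.01)
for nm,z in [("rest",.052),("roller_grip",.06),("comb_mid",.002),("holder",.02)]:
  for d in spotter.cut_out(nm,"wrist")[:1]:
    b=cv2.boxPoints(cv2.minAreaRect(cv2.findNonZero(d["region"].astype(np.uint8)))); print(nm,d["conf"],b.round()); L(b,z)
E
```

```text
[[572.0, 73.0], [596.0, -103.0], [547.0, -111.0], [523.0, 70.0]] [559.7 -17.9] [178.  50. 182.  49.]
-82.1 -82.4
[[463.0, 72.0], [453.0, -60.0], [404.0, -59.0], [412.0, 77.0]] [432.9   7.5] [132.  49. 136.  52.]
-94.2 -93.2
[[684.0, 90.0], [691.0, -4.0], [650.0, -9.0], [642.0, 85.0]] [666.7  40.6] [94. 42. 94. 43.]
-85.6 -85.0
0.57
[[522.0, 73.0], [575.0, 78.0], [596.0, -93.0], [543.0, -103.0]] [559.3 -11.3] [ 53. 172.  54. 178.]
4.8 11.3
0.55
[[412.0, 81.0], [466.0, 76.0], [455.0, -54.0], [399.0, -54.0]] [433.   12.4] [ 54. 131.  56. 135.]
-5.2 -0.8
rest 0.65 [[286. 114.]
 [305.  30.]
 [358.  42.]
 [339. 126.]]
[[618.0, 78.0], [715.0, 80.0], [720.0, 18.0], [623.0, 12.0]] [668.8  47.1] [96. 62. 97. 67.]
1.1 4.0
roller_grip 0.83 [[280.  91.]
 [289.  52.]
 [369.  71.]
 [360. 110.]]
[[642.0, 91.0], [686.0, 91.0], [692.0, -3.0], [648.0, -6.0]] [666.9  43.2] [44. 95. 45. 98.]
-0.2 4.1
comb_mid 0.84 [[418. 129.]
 [485.  24.]
 [506.  37.]
 [439. 142.]]
[[649.0, -100.0], [796.0, -135.0], [790.0, -167.0], [640.0, -135.0]] [ 718.9 -134.6] [151.  33. 153.  36.]
-13.3 -12.1
```

View pics/w1z.png

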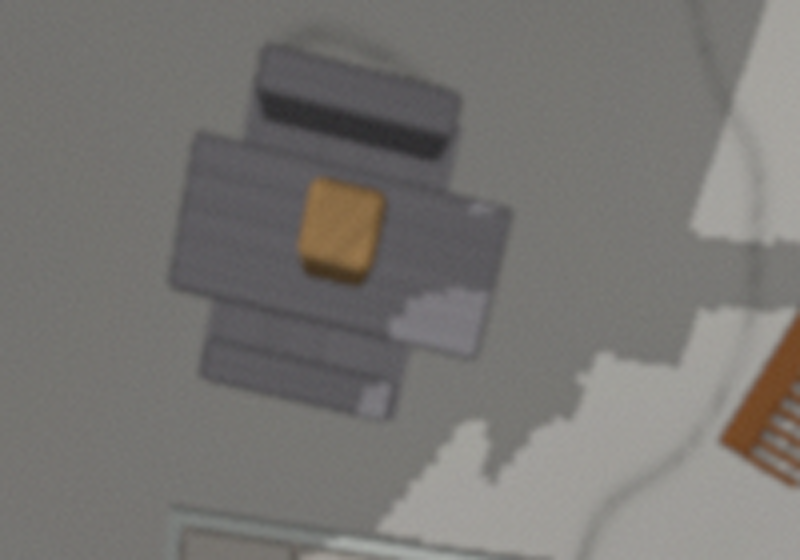

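The plate looks parallel to the walls, which doesn't fit a parked roller, so I'll check it from the side with the scene camera.

```bash
python3 - <<'E'
from h import *
c=cam("scene"); save(c,"s2z.png",(255,195,345,265),8)
def box(cx,cy,yaw,dx,dy,z):
    a=np.radians(yaw);M=np.array([[np.cos(a),-np.sin(a)],[np.sin(a),np.cos(a)]])
    return [np.round(proj(c,[*(np.array([cx,cy])+M@np.array([sx*dx/2,sy*dy/2])),z])) for sx,sy in((1,1),(1,-1),(-1,-1),(-1,1))]
o=np.array([255,195])
for z in(0,.052): print([((p-o)*8).tolist() for p in box(.667,.044,-85,.070,.096,z)])
print([((p-o)*8).tolist() for p in box(.667,.043,-85,.096,.044,.06)])
print([((np.array(proj(c,[.667,.043,z]))-o)*8).round().tolist() for z in (.06,.12)])
E
```

```text
[[208.0, 392.0], [352.0, 232.0], [488.0, 312.0], [352.0, 480.0]]
[[200.0, 320.0], [344.0, 160.0], [488.0, 240.0], [344.0, 408.0]]
[[208.0, 248.0], [280.0, 176.0], [472.0, 288.0], [408.0, 368.0]]
[[342.0, 267.0], [334.0, 175.0]]
```

View pics/s2z.png

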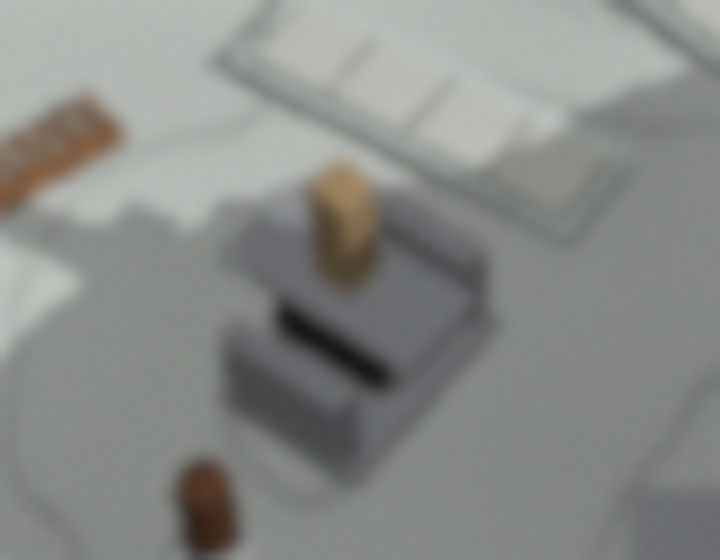

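The side view confirms it: the roller stands upright between the walls with its plate turned 90° from the parked pose. I'm moving above the stalk with the fingers closing along the roller's x, then looking again.

jog_arm(increments=[[[0.145,0.012,0,0,0,0,0],[0.145,0.012,0,0,0,0,0],[0.145,0.012,0,0,0,0,0],[0,0,0.032,0,0,-0.0431,0],[0,0,0.032,0,0,-0.0431,0],[0,0,0.032,0,0,-0.0431,0],[0,0,0.032,0,0,-0.0431,0],[0,0,0.032,0,0,-0.0431,0],[0,0,0.032,0,0,-0.0431,0],[0,0,0.032,0,0,-0.0431,0],[0,0,0.032,0,0,-0.0431,0],[0,0,0.032,0,0,-0.0431,0],[0,0,0.032,0,0,-0.0431,0],[0,0,0,0,0,0,0],[0,0,0,0,0,0,0]]])

```text
clock: 5.2
tcp_pos: [0.668, 0.0407, 0.2212]
orientation: [-0.0, 0.684, 0.729, -0.0]
wrist_force: [0.1, -0.3, 0.0]
finger_gap: 0.0853
grip_force: 0.0
```

```bash
cat >> h.py <<'E'
def yawof():
    m=q2m(env.get_state()["orientation"]); return np.degrees(np.arctan2(m[1,0],m[0,0]))
def go(x,y,z,yaw=None):
    """shift in tool units to a world point, and turn (shift first)"""
    s=env.get_state(); d=q2m(s["orientation"]).T@(np.array([x,y,z])-s["tcp_pos"])/.25
    print("tcp",s["tcp_pos"].round(4),"yaw",yawof().round(2),"shift",d.round(4),"" if yaw is None else "turn %.4f"%(((yawof()-yaw+180)%360-180)/180))
def rect(c,reg,z):
    P=np.array([ray(c,p,z)[:2] for p in cv2.findContours(reg.astype(np.uint8),0,1)[0][0][:,0]]).astype(np.float32)*1000
    (x,y),(w,h),a=cv2.minAreaRect(P)
    if w<h: w,h,a=h,w,a+90
    return [round(v,1) for v in (x,y,w,h,(a+90)%180-90)]  # long-axis angle
E
python3 - <<'E'
from h import *
go(.668,.043,.074,94)
c=cam("wrist"); save(c,"w3.png")
for t,z in dict(rest=0,roller_grip=.09).items():
  for d in spotter.landmark_of(t,"wrist")[:2]: print(t,np.round(d["conf"],2),np.round(d["uv"],1),ray(c,d["uv"],z).round(4))
for t,z in dict(rest=.052,roller_grip=.06,holder=.02).items():
  for d in spotter.cut_out(t,"wrist")[:1]: print(t,d["conf"],rect(c,d["region"],z))
E
```

```text
tcp [0.668  0.0407 0.2212] yaw 93.66 shift [0.0092 0.001  0.5887] turn -0.0019
rest 0.56 [168.1 375.4] [ 0.4599 -0.2781  0.    ]
roller_grip 0.96 [321.2 189. ] [0.6694 0.0467 0.09  ]
rest 0.66 [633.4, 51.1, 67.5, 23.3, -86.6]
roller_grip 0.71 [667.7, 45.1, 93.0, 43.2, -86.5]
holder 0.58 [667.4, 194.8, 114.1, 52.0, 3.7]
```

View pics/w3.png

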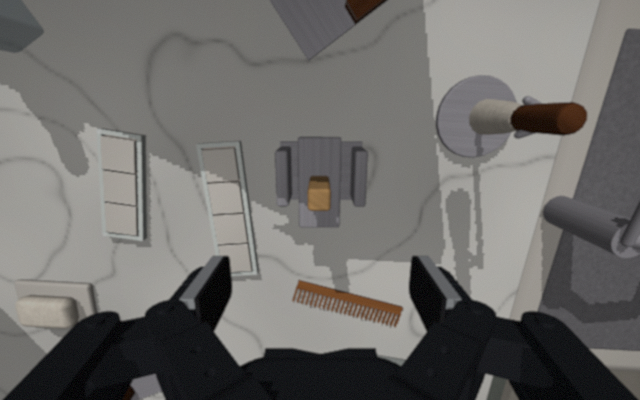

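The plate is centred near (320,180) between the walls at (283,176) and (359,176). The brush stand at (500,115) is clear of the gripper. I'm descending and gripping.

jog_arm(increments=[[[0.0152,0,0.1,0,0,-0.002,0],[0,0,0.1,0,0,0,0],[0,0,0.1,0,0,0,0],[0,0,0.1,0,0,0,0],[0,0,0.1,0,0,0,0],[0,0,0.085,0,0,0,0],[0,0,0,0,0,0,255],[0,0,0,0,0,0,255],[0,0,0,0,0,0,255],[0,0,0,0,0,0,255],[0,0,0,0,0,0,255],[0,0,0,0,0,0,255],[0,0,0,0,0,0,255],[0,0,0,0,0,0,255],[0,0,0,0,0,0,255]]], force=80)

```text
clock: 7.0
tcp_pos: [0.669, 0.0443, 0.0767]
orientation: [0.001, 0.681, 0.733, 0.001]
wrist_force: [-0.1, -0.6, 5.5]
finger_gap: 0.019
grip_force: 78.1
```

jog_arm(increments=[[[0,0,-0.06,0,0,0,255],[0,0,-0.06,0,0,0,255],[0,0,-0.08,0,0,0,255],[0,0,-0.08,0,0,0,255],[0,0,-0.08,0,0,0,255],[0,0,-0.04,0,0,0,255],[0,0,0,0,0,0,255],[0,0,0,0,0,0,255]]])

```text
clock: 7.8
tcp_pos: [0.6674, 0.0444, 0.1739]
orientation: [-0.001, 0.681, 0.733, -0.0]
wrist_force: [-0.3, 0.1, -3.3]
finger_gap: 0.0189
grip_force: 78.3
```

```bash
python3 - <<'E'
from h import *
s=env.get_state(); print(s["wrist_force"],s["joint_pos"].round(2)); go(.56,-.015,.17,188)
c=cam("scene"); save(c,"s4.png",(230,140,370,250),5)
c=cam("wrist"); save(c,"w4.png")
for t,z in dict(rest=.052,strip=.01).items():
  for d in spotter.cut_out(t,"wrist")[:2]: print(t,d["conf"],rect(c,d["region"],z))
d=spotter.landmark_of("roller_low","scene"); print(d[:1])
E
```

```text
[-0.25617415  0.05804161 -3.33469106] [-0.05  0.52  0.22  1.27 -0.    1.44]
tcp [0.6674 0.0444 0.1739] yaw 94.2 shift [-0.2057 -0.4456  0.0163] turn -0.5211
rest 0.62 [669.1, 54.3, 96.1, 70.3, 3.6]
rest 0.36 [466.0, 28.3, 115.3, 48.7, 84.7]
strip 0.89 [561.0, -7.9, 168.8, 54.0, -82.4]
strip 0.79 [435.0, 14.2, 134.6, 57.7, 85.2]
[{'uv': [294.3, 219.6], 'conf': 0.91}]
```

View pics/w4.png

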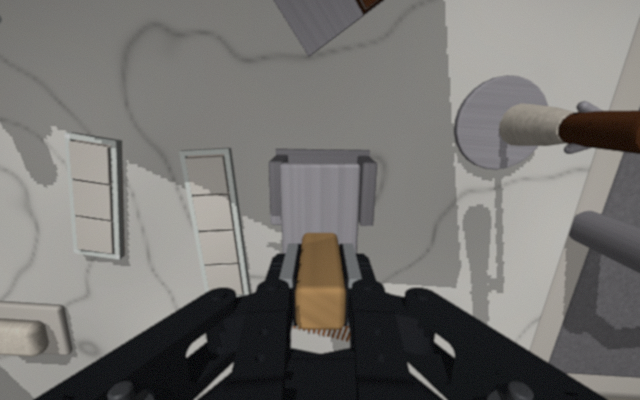

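View pics/s4.png

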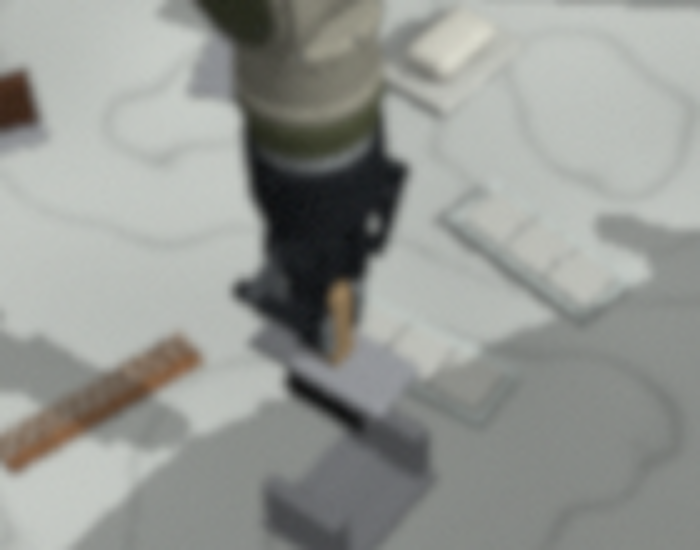

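The roller is held upright with its axle along the plate. The rest is at about (325,190) and the strips at (95,195) and (215,225) in the wrist view. I'm going above the first tile of strip4 and turning the roller to roll along it.

jog_arm(increments=[[[0.009,-0.092,0,0,0,0,255],[0.009,-0.092,0,0,0,0,255],[0.009,-0.092,0,0,0,0,255],[0.009,-0.092,0,0,0,0,255],[0.009,-0.092,0,0,0,0,255],[0,0,0,0,0,-0.0434,255],[0,0,0,0,0,-0.0434,255],[0,0,0,0,0,-0.0434,255],[0,0,0,0,0,-0.0434,255],[0,0,0,0,0,-0.0434,255],[0,0,0,0,0,-0.0434,255],[0,0,0,0,0,-0.0434,255],[0,0,0,0,0,-0.0434,255],[0,0,0,0,0,-0.0434,255],[0,0,0,0,0,-0.0434,255],[0,0,0,0,0,-0.0434,255],[0,0,0,0,0,-0.0434,255],[0,0,0,0,0,0,255],[0,0,0,0,0,0,255]]])

```text
clock: 9.95
tcp_pos: [0.5522, 0.0472, 0.1748]
orientation: [-0.0, -0.068, 0.998, -0.0]
wrist_force: [0.1, 0.7, -3.3]
finger_gap: 0.0191
grip_force: 79.4
```

```bash
python3 - <<'E'
from h import *
go(.552,.046,.092,188)
for n in("scene","top"):
  c=cam(n)
  for t,z in dict(rest=.0,strip=0,roller_low=.105).items():
    for d in spotter.landmark_of(t,n)[:2]: print(n,t,round(d["conf"],2),ray(c,d["uv"],z).round(3))
  for t,z in dict(rest=.03,strip=.01).items():
    for d in spotter.cut_out(t,n)[:2]: print(n,t,round(d["conf"],2),rect(c,d["region"],z))
c=cam("wrist")
for d in spotter.cut_out("strip","wrist")[:2]: print("w",round(d["conf"],2),rect(c,d["region"],.01))
E
```

```text
tcp [0.5522 0.0472 0.1748] yaw -172.24 shift [ 0.0012 -0.0048  0.3313] turn -0.0013
scene rest 0.71 [ 0.577 -0.382  0.   ]
scene rest 0.58 [0.664 0.045 0.   ]
scene strip 0.93 [ 0.556 -0.013  0.   ]
scene strip 0.79 [0.431 0.022 0.   ]
scene roller_low 0.64 [0.565 0.045 0.105]
scene rest 0.89 [669.0, 51.7, 128.3, 90.1, 3.7]
scene rest 0.45 [312.6, 178.7, 132.5, 67.9, 32.1]
scene strip 0.64 [435.6, 36.7, 93.2, 57.0, 86.4]
scene strip 0.57 [563.0, -8.8, 177.9, 60.7, -82.7]
top strip 0.92 [ 0.553 -0.009  0.   ]
top strip 0.79 [0.421 0.011 0.   ]
top strip 0.68 [427.8, -24.6, 53.2, 50.3, 0.7]
top strip 0.6 [563.2, -43.5, 103.0, 49.6, -83.0]
w 0.93 [431.0, 13.4, 131.9, 51.4, 85.0]
w 0.72 [556.6, -11.5, 168.8, 51.7, -82.1]
```

jog_arm(increments=[[[0,0,0.09,0,0,0,255],[0,0,0.09,0,0,0,255],[0,0,0.09,0,0,0,255],[0,0,0.07,0,0,0,255],[0,0,0,0,0,0,255]]])

```text
clock: 11.15
tcp_pos: [0.5501, 0.0473, 0.0874]
orientation: [-0.003, -0.069, 0.998, 0.0]
wrist_force: [-1.5, -0.2, -3.6]
finger_gap: 0.0192
grip_force: 79.3
```

jog_arm(increments=[[[0,0,0.008,0,0,0,255],[0,0,0.008,0,0,0,255],[0,0,0,0,0,0,255]]])

```text
clock: 11.45
tcp_pos: [0.553, 0.0472, 0.0869]
orientation: [0.001, -0.069, 0.998, -0.0]
wrist_force: [-0.1, 0.3, -2.6]
finger_gap: 0.019
grip_force: 79.3
```

jog_arm(increments=[[[0,0,0.008,0,0,0,255],[0,0,0.004,0,0,0,255],[0,0,0,0,0,0,255],[0,0,0,0,0,0,255]]])

```text
clock: 11.85
tcp_pos: [0.5528, 0.0472, 0.0836]
orientation: [0.001, -0.069, 0.998, -0.0]
wrist_force: [-0.1, -0.9, 0.3]
finger_gap: 0.0192
grip_force: 79.8
```

jog_arm(increments=[[[0,0,0.008,0,0,0,255],[0,0,0.004,0,0,0,255],[0,0,0,0,0,0,255],[0,0,0,0,0,0,255]]])

```text
clock: 12.25
tcp_pos: [0.5529, 0.0472, 0.0807]
orientation: [0.001, -0.069, 0.998, -0.0]
wrist_force: [-1.6, -0.1, 5.2]
finger_gap: 0.0191
grip_force: 80.7
```

jog_arm(increments=[[[0,0,0.008,0,0,0,255],[0,0,0,0,0,0,255],[0,0,0,0,0,0,255]]])

```text
clock: 12.55
tcp_pos: [0.5531, 0.0471, 0.0805]
orientation: [0.001, -0.069, 0.998, -0.0]
wrist_force: [-4.6, -0.5, 17.3]
finger_gap: 0.0192
grip_force: 82.4
```

jog_arm(increments=[[[0,0,0.008,0,0,0,255],[0,0,0,0,0,0,255],[0,0,0,0,0,0,255]]])

```text
clock: 12.85
tcp_pos: [0.5533, 0.0469, 0.0803]
orientation: [0.002, -0.069, 0.998, -0.001]
wrist_force: [-7.0, -0.7, 29.3]
finger_gap: 0.019
grip_force: 84.0
```

Contact stiffness is about 6 N/mm and the first tile is at its stop. I'm easing off to about 22 N and rolling along strip4.

jog_arm(increments=[[[0,0,-0.006,0,0,0,255],[0,-0.016,0,0,0,0,255],[0,-0.016,0,0,0,0,255],[0,-0.016,0,0,0,0,255],[0,-0.016,0,0,0,0,255],[0,-0.016,0,0,0,0,255],[0,-0.016,0,0,0,0,255],[0,-0.016,0,0,0,0,255],[0,-0.016,0,0,0,0,255],[0,-0.016,0,0,0,0,255],[0,-0.016,0,0,0,0,255]]])

```text
clock: 13.95
tcp_pos: [0.5586, 0.0073, 0.0805]
orientation: [0.001, -0.069, 0.998, -0.001]
wrist_force: [-5.6, 0.6, 21.5]
finger_gap: 0.019
grip_force: 82.5
```

jog_arm(increments=[[[0,-0.016,0,0,0,0,255],[0,-0.016,0,0,0,0,255],[0,-0.016,0,0,0,0,255],[0,-0.016,0,0,0,0,255],[0,-0.016,0,0,0,0,255],[0,-0.016,0,0,0,0,255],[0,-0.016,0,0,0,0,255],[0,-0.016,0,0,0,0,255],[0,-0.016,0,0,0,0,255],[0,-0.016,0,0,0,0,255]]])

```text
clock: 14.95
tcp_pos: [0.5642, -0.0325, 0.0805]
orientation: [0.001, -0.069, 0.998, -0.001]
wrist_force: [-4.7, 0.6, 18.9]
finger_gap: 0.0191
grip_force: 82.5
```

jog_arm(increments=[[[0,-0.016,0,0,0,0,255],[0,-0.016,0,0,0,0,255],[0,-0.016,0,0,0,0,255],[0,-0.016,0,0,0,0,255],[0,-0.016,0,0,0,0,255],[0,-0.016,0,0,0,0,255],[0,-0.016,0,0,0,0,255],[0,-0.016,0,0,0,0,255],[0,-0.016,0,0,0,0,255],[0,-0.016,0,0,0,0,255]]])

```text
clock: 15.95
tcp_pos: [0.5697, -0.0723, 0.0805]
orientation: [0.001, -0.069, 0.998, -0.001]
wrist_force: [-4.9, -0.2, 20.1]
finger_gap: 0.0193
grip_force: 82.4
```

jog_arm(increments=[[[0,0,-0.04,0,0,0,255],[0,0,-0.06,0,0,0,255],[0,0,-0.04,0,0,0,255],[0.106,0.05,0,0,0,0,255],[0.106,0.05,0,0,0,0,255],[0.106,0.05,0,0,0,0,255],[0.106,0.05,0,0,0,0,255],[0.106,0.05,0,0,0,0,255],[0,0,0,0,0,0.0342,255],[0,0,0,0,0,0.0342,255],[0,0,0,0,0,0,255],[0,0,0,0,0,0,255]]])

```text
clock: 17.15
tcp_pos: [0.4289, -0.0279, 0.1124]
orientation: [-0.0, 0.037, 0.999, 0.0]
wrist_force: [0.4, -1.1, -3.5]
finger_gap: 0.0192
grip_force: 79.4
```

```bash
python3 - <<'E'
from h import *
go(.430,-.028,.0835,175.5)
c=cam("wrist"); save(c,"w5.png")
for d in spotter.cut_out("strip","wrist")[:2]: print("w",round(d["conf"],2),rect(c,d["region"],.01))
E
```

```text
tcp [ 0.4289 -0.0279  0.1124] yaw 175.78 shift [-0.0044 -0.      0.1155] turn 0.0016
w 0.87 [569.8, 75.4, 2.4, 1.9, 2.0]
w 0.86 [431.8, 42.2, 73.8, 51.4, 85.8]
```

View pics/w5.png

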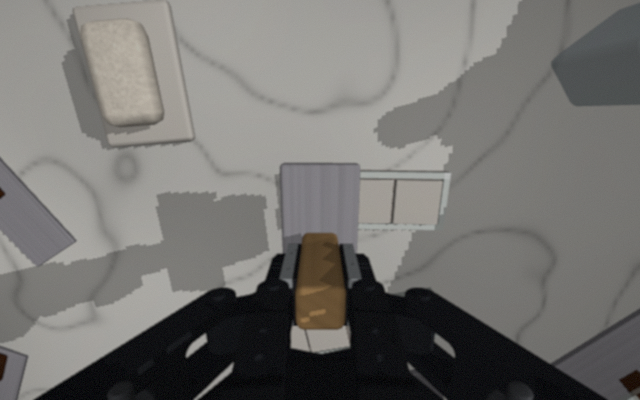

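The drum is aligned with strip3, whose two far tiles show at (405,200). I'm pressing down and rolling.

jog_arm(increments=[[[0,0,0.06,0,0,0,255],[0,0,0.036,0,0,0,255],[0,0,0.012,0,0,0,255],[0,0,0.012,0,0,0,255],[0,0,0.012,0,0,0,255],[0,0,0.006,0,0,0,255],[0,0,0,0,0,0,255],[0,0,0,0,0,0,255]]])

```text
clock: 18.05
tcp_pos: [0.4288, -0.0282, 0.0804]
orientation: [0.0, 0.038, 0.999, -0.001]
wrist_force: [-8.9, 0.7, 22.2]
finger_gap: 0.0193
grip_force: 83.1
```

Rolling 84 mm toward +y.

jog_arm(increments=[[[0,0.016,0,0,0,0,255],[0,0.016,0,0,0,0,255],[0,0.016,0,0,0,0,255],[0,0.016,0,0,0,0,255],[0,0.016,0,0,0,0,255],[0,0.016,0,0,0,0,255],[0,0.016,0,0,0,0,255],[0,0.016,0,0,0,0,255],[0,0.016,0,0,0,0,255],[0,0.016,0,0,0,0,255]]])

```text
clock: 19.05
tcp_pos: [0.4322, 0.0116, 0.0805]
orientation: [0.001, 0.038, 0.999, -0.001]
wrist_force: [-8.5, -1.3, 20.5]
finger_gap: 0.0192
grip_force: 82.7
```

jog_arm(increments=[[[0,0.016,0,0,0,0,255],[0,0.016,0,0,0,0,255],[0,0.016,0,0,0,0,255],[0,0.016,0,0,0,0,255],[0,0.016,0,0,0,0,255],[0,0.016,0,0,0,0,255],[0,0.016,0,0,0,0,255],[0,0.016,0,0,0,0,255],[0,0.016,0,0,0,0,255],[0,0.016,0,0,0,0,255],[0,0.016,0,0,0,0,255],[0,0.016,0,0,0,0,255]]])

```text
clock: 20.25
tcp_pos: [0.4363, 0.0598, 0.0805]
orientation: [0.001, 0.038, 0.999, -0.0]
wrist_force: [-7.1, -0.1, 19.3]
finger_gap: 0.0193
grip_force: 82.4
```

Z stayed at 0.0805 throughout, so both strips are flush. I'm lifting and moving above the rest.

jog_arm(increments=[[[0,0,-0.06,0,0,0,255],[0,0,-0.1,0,0,0,255],[0,0,-0.1,0,0,0,255],[0,0,-0.1,0,0,0,255],[-0.1332,0.002,0,0,0,0,255],[-0.1332,0.002,0,0,0,0,255],[-0.1332,0.002,0,0,0,0,255],[-0.1332,0.002,0,0,0,0,255],[-0.1332,0.002,0,0,0,0,255],[-0.1332,0.002,0,0,0,0,255],[-0.1332,0.002,0,0,0,0,255],[0,0,0,0,0,-0.0439,255],[0,0,0,0,0,0,255],[0,0,0,0,0,0,255]]])

```text
clock: 21.65
tcp_pos: [0.668, 0.0455, 0.1676]
orientation: [-0.001, -0.029, 1.0, 0.0]
wrist_force: [0.1, -0.3, -4.2]
finger_gap: 0.0191
grip_force: 79.4
```

```bash
python3 - <<'E'
from h import *
s=env.get_state(); go(.669,.045,.085,183.6)
c=cam("wrist"); im=c["pixels"].copy()
def line(cx,cy,yaw,dx,dy,z,col):
    a=np.radians(yaw);M=np.array([[np.cos(a),-np.sin(a)],[np.sin(a),np.cos(a)]])
    P=np.array([proj(c,[*(np.array([cx,cy])+M@np.array([sx*dx/2,sy*dy/2])),z]) for sx,sy in((1,1),(1,-1),(-1,-1),(-1,1))])
    cv2.polylines(c["pixels"],[P.round().astype(np.int32)],True,col,1)
c["pixels"]=im
for y in(35+6.5,-35-6.5):
    a=np.radians(93.6); line(.669-np.sin(a)*y/1000,.045+np.cos(a)*y/1000,93.6,.06,.013,.052,(255,0,0))
line(*s["tcp_pos"][:2],yawof()+90-180,.044,.096,s["tcp_pos"][2]-.070+.052,(0,255,0))
save(c,"w6.png",(160,60,480,320),2.4)
E
```

```text
tcp [0.668  0.0455 0.1676] yaw -176.63 shift [-0.0042 -0.0023  0.3302] turn -0.0013
```

View pics/w6.png

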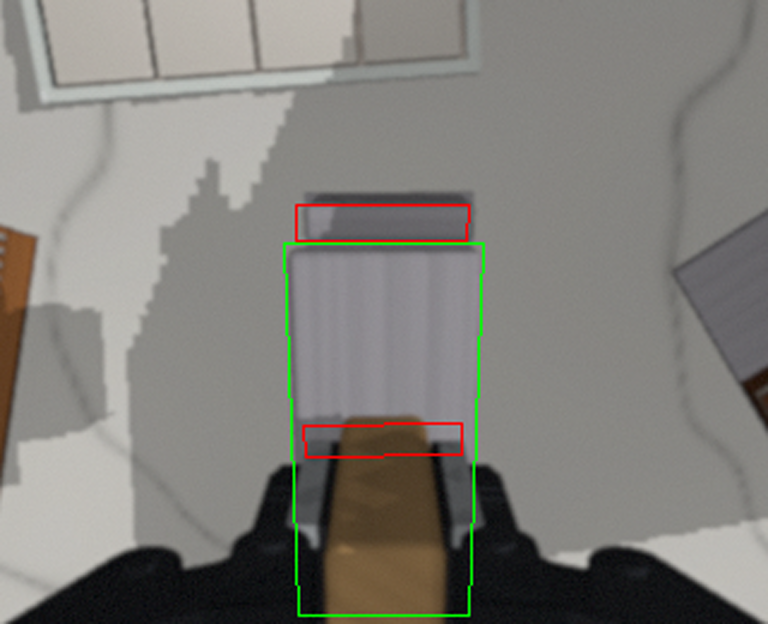

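The outlines agree: red is the walls at about (385,222) and green is the plate, with the rest about 1 mm further +y. I'm lowering.

jog_arm(increments=[[[0,0.004,0.06,0,0,0,255],[0,0,0.06,0,0,0,255],[0,0,0.06,0,0,0,255],[0,0,0.06,0,0,0,255],[0,0,0.05,0,0,0,255],[0,0,0.04,0,0,0,255],[0,0,0.01,0,0,0,255],[0,0,0,0,0,0,255],[0,0,0,0,0,0,255]]])

```text
clock: 22.6
tcp_pos: [0.6689, 0.0464, 0.0838]
orientation: [0.001, -0.031, 1.0, -0.0]
wrist_force: [0.5, 0.4, -2.6]
finger_gap: 0.0194
grip_force: 79.5
```

jog_arm(increments=[[[0,0,0.006,0,0,0,255],[0,0,0.004,0,0,0,255],[0,0,0,0,0,0,255],[0,0,0,0,0,0,255]]])

```text
clock: 23.0
tcp_pos: [0.6684, 0.0464, 0.0806]
orientation: [0.0, -0.031, 1.0, -0.0]
wrist_force: [0.1, -0.6, -3.6]
finger_gap: 0.0192
grip_force: 79.5
```

jog_arm(increments=[[[0,0,0.006,0,0,0,255],[0,0,0.004,0,0,0,255],[0,0,0,0,0,0,255],[0,0,0,0,0,0,255]]])

```text
clock: 23.4
tcp_pos: [0.6687, 0.0465, 0.0789]
orientation: [0.001, -0.031, 1.0, -0.0]
wrist_force: [-0.5, -1.0, 4.4]
finger_gap: 0.0188
grip_force: 80.5
```

Seated, with contact at the expected height. Releasing and rising.

jog_arm(increments=[[[0,0,-0.006,0,0,0,255],[0,0,0,0,0,0,200],[0,0,0,0,0,0,100],[0,0,0,0,0,0,0],[0,0,0,0,0,0,0],[0,0,0,0,0,0,0],[0,0,0,0,0,0,0],[0,0,-0.08,0,0,0,0],[0,0,-0.12,0,0,0,0],[0,0,-0.15,0,0,0,0],[0,0,-0.15,0,0,0,0],[0,0,-0.15,0,0,0,0],[0,0,-0.15,0,0,0,0],[0,0,0,0,0,0,0]]])

```text
clock: 24.8
tcp_pos: [0.6706, 0.0464, 0.2864]
orientation: [0.005, -0.031, 1.0, -0.0]
wrist_force: [1.4, -0.1, 0.9]
finger_gap: 0.0853
grip_force: 0.0
```

```bash
python3 - <<'E'
from h import *
s=env.get_state(); print(s["clock"],s["finger_gap"],s["joint_pos"].round(2)); go(.48,-.25,.3,16)
A=cam("scene"); A0=A["pixels"]; im1=A0[195:265,255:345]
for t,z in dict(roller_grip=.09,trowel0_grip=.027,trowel0_tip=.002,holder=0,slot=.005).items():
  for d in spotter.landmark_of(t,"scene")[:3]: print("scene",t,round(d["conf"],2),ray(A,d["uv"],z).round(3))
B=cam("top")
for t,z in dict(roller_grip=.09,trowel0_grip=.027,trowel0_tip=.002,holder=0,slot=.005).items():
  for d in spotter.landmark_of(t,"top")[:4]: print("top",t,round(d["conf"],2),ray(B,d["uv"],z).round(3))
C=cam("wrist")
def cr(c,b,k): return cv2.resize(c["pixels"][b[1]:b[3],b[0]:b[2],::-1],(400,300))
cv2.imwrite("pics/m7.png",np.vstack([np.hstack([cr(A,(255,195,345,265),1),cr(C,(0,0,640,400),1)]),np.hstack([cr(A,(200,120,300,200),1),cr(B,(370,130,470,260),1)])]))
E
```

```text
24.8 0.0853369458453295 [-0.05  0.51  0.47  1.52 -0.   -0.11]
tcp [0.6706 0.0464 0.2864] yaw -176.46 shift [ 0.8334 -1.1364 -0.0618] turn 0.9308
scene roller_grip 0.88 [0.667 0.063 0.09 ]
scene roller_grip 0.48 [ 0.751 -0.09   0.09 ]
scene trowel0_grip 0.58 [ 0.584 -0.365  0.027]
scene trowel0_tip 0.76 [ 0.643 -0.413  0.002]
scene holder 0.81 [0.621 0.308 0.   ]
scene holder 0.29 [0.663 0.039 0.   ]
scene holder 0.27 [0.293 0.166 0.   ]
scene slot 0.78 [0.61  0.311 0.005]
top trowel0_grip 0.62 [ 0.587 -0.368  0.027]
top trowel0_tip 0.9 [ 0.648 -0.416  0.002]
top trowel0_tip 0.39 [0.606 0.308 0.002]
top holder 0.97 [0.618 0.304 0.   ]
top slot 0.83 [0.611 0.309 0.005]
```

View pics/m7.png

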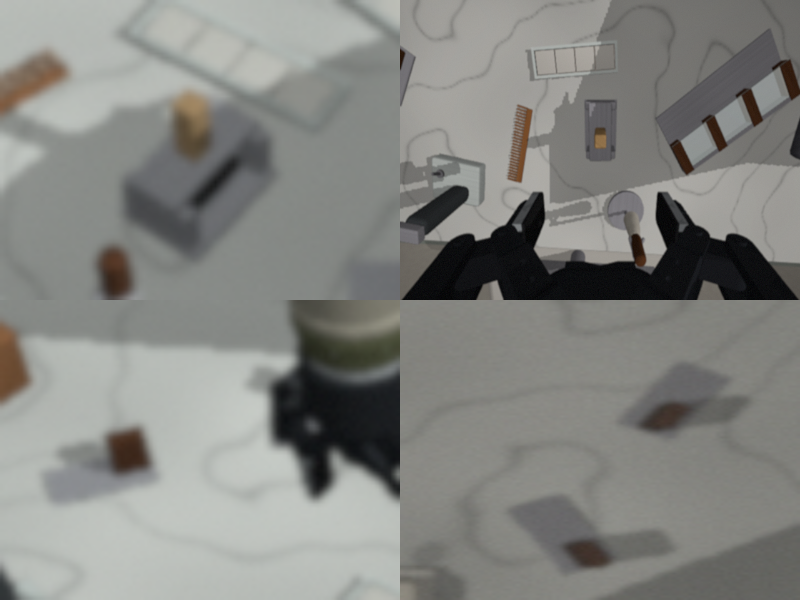

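The roller is parked: its plate spans both walls (upper left panel). Two trowels lie loose at lower right. I'm moving for a good look at the holder and fitting its pose by projecting its known shape.

jog_arm(increments=[[[0.088,0.129,-0.034,0,0,0,0],[0.088,0.129,-0.034,0,0,0,0],[0.088,0.129,-0.034,0,0,0,0],[0.088,0.129,-0.034,0,0,0,0],[0.088,0.129,-0.034,0,0,0,0],[0,0,0,0,0,0,0],[0,0,0,0,0,0,0],[0,0,0,0,0,0,0]]])

```text
clock: 26.25
tcp_pos: [0.549, 0.2002, 0.3217]
orientation: [-0.0, -0.031, 1.0, -0.0]
wrist_force: [0.9, -0.5, 0.2]
finger_gap: 0.0855
grip_force: 0.0
```

```bash
cat >> h.py <<'E'
from scipy.optimize import minimize
HOLD=[[(-.06,.066),(-.13,.13),(0,.005)],[(0,.066),(-.13,.13),(0,.023)]]
TROW=[[(-.02,.08),(-.024,.024),(0,.004)],[(-.018,.018),(-.009,.009),(.004,.05)]]
def render(c,boxes,p):
    a=p[2]; m=np.zeros((400,640),np.uint8)
    for X,Y,Z in boxes:
        q=[proj(c,[p[0]+x*np.cos(a)-y*np.sin(a),p[1]+x*np.sin(a)+y*np.cos(a),z]) for x in X for y in Y for z in Z]
        cv2.fillConvexPoly(m,(cv2.convexHull(np.array(q,np.float32))*16).round().astype(np.int32),1,shift=4)
    return m
def fit(views,boxes,p0):
    def f(p):
        s=0
        for c,m in views:
            r=render(c,boxes,p); s-=np.sum(r&m)/max(1,np.sum(r|m))
        return s/len(views)
    best=None
    for k in range(3):
        st=np.array(p0 if best is None else best.x); S=np.vstack([st,st+[.008,0,0],st+[0,.008,0],st+[0,0,.06]])
        best=minimize(f,st,method="Nelder-Mead",options=dict(initial_simplex=S,xatol=1e-4,fatol=1e-5))
    return best.x[:2].round(4),np.degrees(best.x[2]).round(2),round(-best.fun,3)
E
cat > hold.py <<'E'
from h import *
print(env.get_state()["tcp_pos"],yawof())
V={}
for n in("wrist","scene","top"):
    c=cam(n); r=spotter.cut_out("holder",n); l=spotter.landmark_of("slot",n)
    if l: print(n,"slot",round(l[0]["conf"],2),ray(c,l[0]["uv"],.005).round(4))
    if r: V[n]=(c,r[0]["region"].astype(np.uint8)); print(n,r[0]["conf"],V[n][1].sum(),fit([V[n]],HOLD,(.61,.308,np.radians(37))))
print("all",fit(list(V.values()),HOLD,(.61,.308,np.radians(37))))
E
python3 hold.py
```

```text
[0.54903648 0.20016077 0.32169051] -176.4933215230677
wrist slot 0.87 [0.6115 0.3114 0.005 ]
wrist 0.76 13845 (array([0.6131, 0.3078]), np.float64(38.15), np.float64(0.987))
scene slot 0.8 [0.6075 0.3033 0.005 ]
scene 0.73 3397 (array([0.6134, 0.3067]), np.float64(38.61), np.float64(0.973))
top 0.7 788 (array([0.6207, 0.2977]), np.float64(39.21), np.float64(0.224))
all (array([0.6129, 0.3079]), np.float64(38.4), np.float64(0.725))
```

The holder fit is good: origin (0.613, 0.3075), yaw 38.3°, IoU 0.99. Next, the trowels.

jog_arm(increments=[[[0.031,-0.187,0,0,0,0,0],[0.031,-0.187,0,0,0,0,0],[0.031,-0.187,0,0,0,0,0],[0.031,-0.187,0,0,0,0,0],[0.031,-0.187,0,0,0,0,0],[0.031,-0.187,0,0,0,0,0],[0.031,-0.187,0,0,0,0,0],[0.031,-0.187,0,0,0,0,0],[0.031,-0.187,0,0,0,0,0],[0.031,-0.187,0,0,0,0,0],[0,0,0,0,0,0,0],[0,0,0,0,0,0,0],[0,0,0,0,0,0,0]]])

```text
clock: 28.0
tcp_pos: [0.5, -0.2701, 0.3221]
orientation: [-0.0, -0.031, 1.0, 0.0]
wrist_force: [0.1, 0.8, 0.4]
finger_gap: 0.0851
grip_force: 0.0
```

```bash
cat > trow.py <<'E'
from h import *
import sys
go(.5,-.27,.3)
for n in("wrist","top"):
    c=cam(n); seen=[]
    for t in("trowel0_grip","trowel1_grip","trowel2_grip"):
        for r in spotter.cut_out(t,n)[:3]:
            p=ray(c,r["uv"],.01)[:2]
            if r["conf"]<.3 or any(np.linalg.norm(p-q)<.05 for q in seen): continue
            seen.append(p); m=r["region"].astype(np.uint8)
            # best of several start yaws
            F=[fit([(c,m)],TROW,(*p,np.radians(a))) for a in range(0,360,60)]
            print(n,round(r["conf"],2),m.sum(),max(F,key=lambda f:f[2]))
    if n=="wrist": save(c,"w8.png")
E
python3 trow.py
```

```text
tcp [ 0.5    -0.2701  0.3221] yaw -176.44 shift [0.0001 0.0003 0.0883] 
wrist 0.77 1798 (array([ 0.5767, -0.3688]), np.float64(-30.13), np.float64(0.968))
top 0.63 275 (array([ 0.5992, -0.3528]), np.float64(308.65), np.float64(0.552))
top 0.8 268 (array([ 0.4486, -0.2765]), np.float64(215.59), np.float64(0.524))
top 0.62 3519 (array([0.6266, 0.3498]), np.float64(239.38), np.float64(0.163))
```

jog_arm(increments=[[[-0.0705,-0.103,0,0,0,0,0],[-0.0705,-0.103,0,0,0,0,0],[-0.0705,-0.103,0,0,0,0,0],[-0.0705,-0.103,0,0,0,0,0],[0,0,0.125,0,0,0.0466,0],[0,0,0.125,0,0,0.0466,0],[0,0,0.125,0,0,0.0466,0],[0,0,0.125,0,0,0.0466,0],[0,0,0,0,0,0,0],[0,0,0,0,0,0,0]]])

```text
clock: 29.4
tcp_pos: [0.5766, -0.3689, 0.1972]
orientation: [-0.001, 0.257, 0.966, 0.0]
wrist_force: [-0.5, 0.3, 0.7]
finger_gap: 0.0856
grip_force: 0.0
```

```bash
cat > t1.py <<'E'
from h import *
import sys
x,y,a=map(float,sys.argv[1:4])
W=cam("wrist"); S=cam("scene"); V=[]
for n,c in(("wrist",W),("scene",S)):
    for r in spotter.cut_out("trowel0_grip",n)[:3]:
        p=ray(c,r["uv"],.02)[:2]
        if np.hypot(*(p-[x,y]))<.08:
            m=r["region"].astype(np.uint8); print(n,round(r["conf"],2),m.sum(),fit([(c,m)],TROW,(x,y,np.radians(a)))); break
    for t,z in(("trowel0_grip",.027),("trowel0_tip",.002)):
        for d in spotter.landmark_of(t,n)[:2]:print(n,t,round(d["conf"],2),ray(c,d["uv"],z).round(4))
go(x,y,.014,a+180)
E
python3 t1.py .5767 -.3688 -30
```

```text
wrist 0.69 3373 (array([ 0.5781, -0.37  ]), np.float64(-28.66), np.float64(0.952))
wrist trowel0_grip 0.78 [ 0.578  -0.3695  0.027 ]
wrist trowel0_tip 0.94 [ 0.6437 -0.411   0.002 ]
scene 0.7 290 (array([ 0.5759, -0.3704]), np.float64(-27.41), np.float64(0.788))
scene trowel0_grip 0.52 [ 0.5819 -0.3654  0.027 ]
scene trowel0_tip 0.69 [ 0.6456 -0.408   0.002 ]
scene trowel0_tip 0.45 [0.6673 0.0383 0.002 ]
tcp [ 0.5772 -0.3695  0.1982] yaw 150.01 shift [0.0045 0.0019 0.7367] turn 0.0001
```

Consistent. Descending and gripping.

jog_arm(increments=[[[0,0,0.12,0,0,0,0],[0,0,0.12,0,0,0,0],[0,0,0.12,0,0,0,0],[0,0,0.12,0,0,0,0],[0,0,0.12,0,0,0,0],[0,0,0.09,0,0,0,0],[0,0,0.045,0,0,0,0],[0,0,0,0,0,0,255],[0,0,0,0,0,0,255],[0,0,0,0,0,0,255],[0,0,0,0,0,0,255],[0,0,0,0,0,0,255],[0,0,0,0,0,0,255],[0,0,0,0,0,0,255],[0,0,0,0,0,0,255]]], force=60)

```text
clock: 31.3
tcp_pos: [0.5776, -0.37, 0.0148]
orientation: [0.001, 0.259, 0.966, -0.001]
wrist_force: [-0.2, 0.2, 5.9]
finger_gap: 0.0173
grip_force: 59.9
```

jog_arm(increments=[[[0,0,-0.06,0,0,0,255],[0,0,-0.14,0,0,0,255],[0,0,-0.16,0,0,0,255],[0,0,-0.16,0,0,0,255],[0,0,-0.16,0,0,0,255],[0.0986,0.1461,0,0,0,0,255],[0.0986,0.1461,0,0,0,0,255],[0.0986,0.1461,0,0,0,0,255],[0.0986,0.1461,0,0,0,0,255],[0.0986,0.1461,0,0,0,0,255],[0.0986,0.1461,0,0,0,0,255],[0.0986,0.1461,0,0,0,0,255],[0.0986,0.1461,0,0,0,0,255],[0.0986,0.1461,0,0,0,0,255],[0.0986,0.1461,0,0,0,0,255],[0.0986,0.1461,0,0,0,0,255],[0.0986,0.1461,0,0,0,0,255],[0.0986,0.1461,0,0,0,0,255],[0.0986,0.1461,0,0,0,0,255]]])

```text
clock: 33.2
tcp_pos: [0.5331, 0.2479, 0.1839]
orientation: [0.0, 0.259, 0.966, -0.0]
wrist_force: [-0.0, -0.4, -2.1]
finger_gap: 0.0174
grip_force: 59.0
```

jog_arm(increments=[[[0,0,0,0,0,-0.0474,255],[0,0,0,0,0,-0.0474,255],[0,0,0,0,0,-0.0474,255],[0,0,0,0,0,-0.0474,255],[0,0,0,0,0,-0.0474,255],[0,0,0,0,0,-0.0474,255],[0,0,0,0,0,-0.0474,255],[0,0,0,0,0,-0.0474,255],[0,0,0,0,0,0,255],[0,0,0,0,0,0,255]]])

```text
clock: 34.2
tcp_pos: [0.5336, 0.2461, 0.1836]
orientation: [-0.0, -0.326, 0.945, -0.0]
wrist_force: [0.3, 0.7, -1.5]
finger_gap: 0.0176
grip_force: 59.1
```

```bash
cat > ins.py <<'E'
from h import *
import sys
k=float(sys.argv[1]); a=np.radians(38.3)
o=np.array([.613,.3075])+k*np.array([-np.sin(a),np.cos(a)]); u=np.array([np.cos(a),np.sin(a)])
s=env.get_state()
d=s["tcp_pos"][:2]-o; print("in holder frame x,y",(d@u).round(4),(d@[-u[1],u[0]]).round(4),"wf",s["wrist_force"].round(1),"gap",s["finger_gap"],s["joint_pos"].round(2))
p=o-.1*u; go(*p,.0235,218.3)
if len(sys.argv)>2:
  c=cam("scene"); save(c,"s%s.png"%sys.argv[2],(300,190,460,310),5)
E
python3 ins.py 0
```

```text
in holder frame x,y -0.1003 0.001 wf [ 0.3  0.7 -1.5] gap 0.017610374479949707 [ 0.3   0.35 -0.01  1.2  -0.   -0.37]
tcp [0.5336 0.2461 0.1836] yaw -141.96 shift [-0.0015 -0.0041  0.6404] turn -0.0015
```

jog_arm(increments=[[[-0.0015,-0.004,0.12,0,0,-0.0015,255],[0,0,0.12,0,0,0,255],[0,0,0.12,0,0,0,255],[0,0,0.12,0,0,0,255],[0,0,0.1,0,0,0,255],[0,0,0.06,0,0,0,255],[0,0,0,0,0,0,255],[0,0,0,0,0,0,255]]])

```text
clock: 35.0
tcp_pos: [0.5348, 0.2456, 0.0236]
orientation: [-0.0, -0.329, 0.944, -0.0]
wrist_force: [-0.4, -0.0, -0.6]
finger_gap: 0.0174
grip_force: 59.2
```

```bash
python3 ins.py 0; python3 - <<'E'
from h import *
c=cam("scene"); a=cv2.resize(c["pixels"][200:300,300:440],(800,570)); cv2.imwrite("pics/s9.png",a[:,:,::-1])
E
```

```text
in holder frame x,y -0.0997 -0.0001 wf [-0.4 -0.  -0.6] gap 0.01741432157937321 [ 0.29  0.48 -0.24  0.85 -0.   -0.38]
tcp [0.5348 0.2456 0.0236] yaw -141.58 shift [0.0011 0.0003 0.0005] turn 0.0007
```

View pics/s9.png

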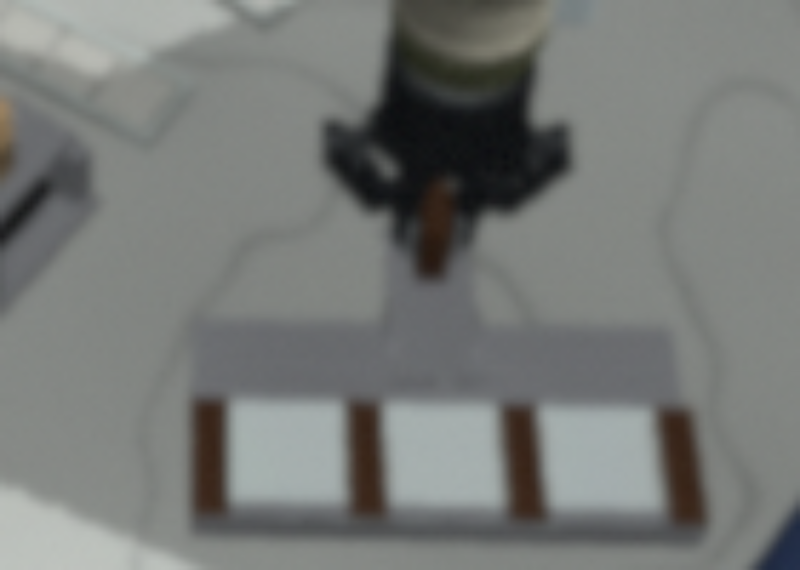

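The blade lines up with the middle slot, sitting about 3 mm to the left (blade centre ≈433 against slot centre ≈442). I'm shifting 2.5 mm and sliding in.

jog_arm(increments=[[[0,0.01,0,0,0,0,255],[-0.04,0,0,0,0,0,255],[-0.04,0,0,0,0,0,255],[-0.04,0,0,0,0,0,255],[-0.04,0,0,0,0,0,255],[0,0,0,0,0,0,255],[0,0,0,0,0,0,255]]])

```text
clock: 35.75
tcp_pos: [0.5645, 0.2726, 0.0229]
orientation: [-0.0, -0.33, 0.944, -0.0]
wrist_force: [-0.2, -0.9, -1.6]
finger_gap: 0.0171
grip_force: 59.2
```

jog_arm(increments=[[[-0.03,0,0,0,0,0,255],[-0.03,0,0,0,0,0,255],[-0.03,0,0,0,0,0,255],[-0.03,0,0,0,0,0,255],[0,0,0,0,0,0,255],[0,0,0,0,0,0,255]]])

```text
clock: 36.35
tcp_pos: [0.588, 0.2912, 0.0231]
orientation: [-0.0, -0.33, 0.944, -0.0]
wrist_force: [-0.7, -0.8, -1.5]
finger_gap: 0.0174
grip_force: 59.2
```

```bash
python3 ins.py 0
```

```text
in holder frame x,y -0.0297 0.0028 wf [-0.7 -0.8 -1.5] gap 0.017419966816343137 [ 0.34  0.59 -0.05  0.93 -0.   -0.33]
tcp [0.588  0.2912 0.0231] yaw -141.48 shift [ 0.2811 -0.0099 -0.0016] turn 0.0012
```

jog_arm(increments=[[[-0.012,0,0.006,0,0,0,255],[-0.012,0,0.004,0,0,0,255],[-0.008,0,0,0,0,0,255],[0,0,0,0,0,0,255],[0,0,0,0,0,0,255]]])

```text
clock: 36.85
tcp_pos: [0.593, 0.2954, 0.0202]
orientation: [-0.001, -0.33, 0.944, -0.0]
wrist_force: [-4.7, -3.7, 0.4]
finger_gap: 0.0174
grip_force: 59.5
```

jog_arm(increments=[[[-0.006,0,0,0,0,0,255],[-0.006,0,0,0,0,0,255],[0,0,0,0,0,0,255],[0,0,0,0,0,0,255]]])

```text
clock: 37.25
tcp_pos: [0.593, 0.2955, 0.02]
orientation: [-0.004, -0.329, 0.944, -0.001]
wrist_force: [-9.2, -7.5, 4.7]
finger_gap: 0.0173
grip_force: 60.0
```

The trowel is home against the back wall. I'm relaxing the push, releasing and rising.

jog_arm(increments=[[[0.006,0,0,0,0,0,255],[0,0,0,0,0,0,150],[0,0,0,0,0,0,0],[0,0,0,0,0,0,0],[0,0,0,0,0,0,0],[0,0,0,0,0,0,0],[0,0,0,0,0,0,0],[0,0,-0.06,0,0,0,0],[0,0,-0.14,0,0,0,0],[0,0,-0.18,0,0,0,0],[0,0,-0.18,0,0,0,0],[0,0,-0.18,0,0,0,0],[0,0,-0.18,0,0,0,0],[0,0,-0.18,0,0,0,0],[0,0,0,0,0,0,0]]])

```text
clock: 38.75
tcp_pos: [0.5977, 0.298, 0.304]
orientation: [0.006, -0.33, 0.944, 0.0]
wrist_force: [1.3, 1.2, -0.5]
finger_gap: 0.0856
grip_force: 0.0
```

```bash
python3 t1.py .5957 .2939 38.3; python3 ins.py 0; python3 - <<'E'
from h import *
go(.48,-.26,.3,180)
for n in("scene","top"):
  c=cam(n)
  for t in("trowel0_grip","trowel1_grip"):
    for d in spotter.landmark_of(t,n)[:4]: print(n,t,round(d["conf"],2),ray(c,d["uv"],.027).round(3))
E
```

```text
wrist 0.76 975 (array([0.5944, 0.2976]), np.float64(39.5), np.float64(0.442))
wrist trowel0_grip 0.91 [0.589  0.2952 0.027 ]
scene 0.66 197 (array([0.5847, 0.2893]), np.float64(35.58), np.float64(0.344))
scene trowel0_grip 0.63 [0.5994 0.2904 0.027 ]
scene trowel0_tip 0.4 [0.4306 0.0171 0.002 ]
tcp [0.5948 0.2968 0.294 ] yaw -141.49 shift [ 0.0012 -0.0125  1.12  ] turn 0.0011
in holder frame x,y -0.0209 0.0029 wf [0.  0.7 0.4] gap 0.08535099661360804 [ 0.34  0.5   0.49  1.55 -0.   -0.33]
tcp [0.5948 0.2968 0.294 ] yaw -141.49 shift [ 0.3133 -0.0115  1.083 ] turn 0.0011
tcp [0.5948 0.2968 0.294 ] yaw -141.49 shift [ 1.7462 -1.4571 -0.0202] turn 0.2139
scene trowel0_grip 0.55 [0.603 0.3   0.027]
top trowel0_grip 0.46 [0.591 0.306 0.027]
```

jog_arm(increments=[[[0.1341,-0.1113,0,0,0,0,0],[0.1341,-0.1113,0,0,0,0,0],[0.1341,-0.1113,0,0,0,0,0],[0.1341,-0.1113,0,0,0,0,0],[0.1341,-0.1113,0,0,0,0,0],[0.1341,-0.1113,0,0,0,0,0],[0.1341,-0.1113,0,0,0,0,0],[0.1341,-0.1113,0,0,0,0,0],[0.1341,-0.1113,0,0,0,0,0],[0.1341,-0.1113,0,0,0,0,0],[0.1341,-0.1113,0,0,0,0,0],[0.1341,-0.1113,0,0,0,0,0],[0.1341,-0.1113,0,0,0,0,0],[0.1341,-0.1113,0,0,0,0,0],[0,0,0,0,0,0.0375,0],[0,0,0,0,0,0.0375,0],[0,0,0,0,0,0,0],[0,0,0,0,0,0,0]]])

```text
clock: 41.25
tcp_pos: [0.4706, -0.2999, 0.2959]
orientation: [0.0, -0.218, 0.976, -0.0]
wrist_force: [0.5, 0.3, -0.7]
finger_gap: 0.0854
grip_force: 0.0
```

```bash
cat > t2.py <<'E'
from h import *
go(.39,-.305,.2,205)
c=cam("wrist"); save(c,"w10.png")
for t,z in(("trowel0_grip",.027),("trowel0_tip",.002)):
    for d in spotter.landmark_of(t,"wrist")[:3]: print(t,round(d["conf"],2),np.round(d["uv"]),ray(c,d["uv"],z).round(4))
for t in("trowel0_grip","trowel1_grip","trowel2_grip"):
  for r in spotter.cut_out(t,"wrist")[:3]:
    p=ray(c,r["uv"],.01)[:2]; m=r["region"].astype(np.uint8)
    F=[fit([(c,m)],TROW,(*p,np.radians(a))) for a in range(0,360,60)]
    print(t,round(r["conf"],2),m.sum(),max(F,key=lambda f:f[2]))
E
python3 t2.py
```

```text
tcp [ 0.4706 -0.2999  0.2959] yaw -154.83 shift [0.3005 0.1189 0.3835] turn 0.0009
trowel0_grip 0.66 [340. 170.] [ 0.461  -0.2746  0.027 ]
trowel2_grip 0.91 2547 (array([ 0.3904, -0.309 ]), np.float64(27.39), np.float64(0.967))
trowel2_grip 0.56 579 (array([0.4297, 0.0204]), np.float64(83.22), np.float64(0.295))
```

jog_arm(increments=[[[0.102,0.0345,0,0,0,0,0],[0.102,0.0345,0,0,0,0,0],[0.102,0.0345,0,0,0,0,0],[0,0,0.12,0,0,-0.0124,0],[0,0,0.12,0,0,0,0],[0,0,0.12,0,0,0,0],[0,0,0,0,0,0,0],[0,0,0,0,0,0,0]]])

```text
clock: 42.35
tcp_pos: [0.3903, -0.3086, 0.2062]
orientation: [-0.0, -0.236, 0.972, 0.0]
wrist_force: [-0.2, 0.1, -0.5]
finger_gap: 0.0855
grip_force: 0.0
```

```bash
python3 t1.py .3904 -.309 27.4
```

```text
scene trowel0_grip 0.68 [0.5928 0.3058 0.027 ]
tcp [ 0.3907 -0.3092  0.2066] yaw -152.75 shift [0.0012 0.0023 0.7702] turn -0.0008
```

Aligned. Descending and gripping trowel B.

jog_arm(increments=[[[0,0.002,0.12,0,0,0,0],[0,0,0.12,0,0,0,0],[0,0,0.12,0,0,0,0],[0,0,0.12,0,0,0,0],[0,0,0.12,0,0,0,0],[0,0,0.11,0,0,0,0],[0,0,0.058,0,0,0,0],[0,0,0,0,0,0,255],[0,0,0,0,0,0,255],[0,0,0,0,0,0,255],[0,0,0,0,0,0,255],[0,0,0,0,0,0,255],[0,0,0,0,0,0,255],[0,0,0,0,0,0,255],[0,0,0,0,0,0,255]]], force=60)

```text
clock: 44.25
tcp_pos: [0.3909, -0.3092, 0.015]
orientation: [0.001, -0.235, 0.972, -0.001]
wrist_force: [-0.6, 0.3, 6.1]
finger_gap: 0.0173
grip_force: 59.3
```

jog_arm(increments=[[[0,0,-0.06,0,0,0,255],[0,0,-0.14,0,0,0,255],[0,0,-0.16,0,0,0,255],[0,0,-0.16,0,0,0,255],[0,0,-0.16,0,0,0,255],[-0.1323,0.1168,0,0,0,0,255],[-0.1323,0.1168,0,0,0,0,255],[-0.1323,0.1168,0,0,0,0,255],[-0.1323,0.1168,0,0,0,0,255],[-0.1323,0.1168,0,0,0,0,255],[-0.1323,0.1168,0,0,0,0,255],[-0.1323,0.1168,0,0,0,0,255],[-0.1323,0.1168,0,0,0,0,255],[-0.1323,0.1168,0,0,0,0,255],[-0.1323,0.1168,0,0,0,0,255],[-0.1323,0.1168,0,0,0,0,255],[-0.1323,0.1168,0,0,0,0,255],[0,0,0,0,0,-0.0307,255],[0,0,0,0,0,-0.0307,255],[0,0,0,0,0,0,255]]])

```text
clock: 46.25
tcp_pos: [0.5822, 0.1853, 0.183]
orientation: [-0.001, -0.329, 0.944, 0.0]
wrist_force: [-0.0, -0.3, -1.6]
finger_gap: 0.0172
grip_force: 59.1
```

```bash
python3 ins.py -.08
```

```text
in holder frame x,y -0.0999 0.0032 wf [-0.  -0.3 -1.6] gap 0.017167116321782697 [ 0.18  0.4   0.05  1.23 -0.   -0.49]
tcp [0.5822 0.1853 0.183 ] yaw -141.63 shift [-6.000e-04 -1.330e-02  6.381e-01] turn 0.0004
```

jog_arm(increments=[[[0,-0.006,0.12,0,0,0,255],[0,0,0.12,0,0,0,255],[0,0,0.12,0,0,0,255],[0,0,0.12,0,0,0,255],[0,0,0.1,0,0,0,255],[0,0,0.058,0,0,0,255],[0,0,0,0,0,0,255],[0,0,0,0,0,0,255]]])

```text
clock: 47.05
tcp_pos: [0.5834, 0.1833, 0.0245]
orientation: [-0.0, -0.327, 0.945, 0.0]
wrist_force: [0.6, -0.4, -1.3]
finger_gap: 0.0174
grip_force: 59.2
```

```bash
python3 ins.py -.08; python3 - <<'E'
from h import *
c=cam("scene"); a=cv2.resize(c["pixels"][200:300,300:440],(800,570)); cv2.imwrite("pics/s11.png",a[:,:,::-1])
E
```

```text
in holder frame x,y -0.1002 0.0008 wf [ 0.6 -0.4 -1.3] gap 0.017394909975713364 [ 0.17  0.52 -0.18  0.88 -0.   -0.49]
tcp [0.5834 0.1833 0.0245] yaw -141.81 shift [-0.0008 -0.0032  0.0039] turn -0.0006
```

View pics/s11.png

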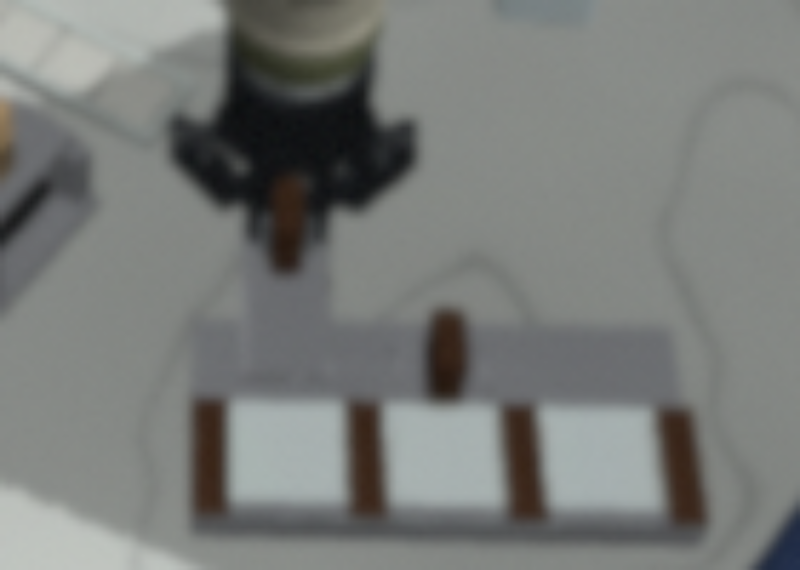

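Trowel A sits home in the middle slot. Trowel B's blade (centre ≈288) lines up with the left slot (centre ≈289), so I'm sliding it in.

jog_arm(increments=[[[-0.04,0,0.003,0,0,0,255],[-0.04,0,0,0,0,0,255],[-0.04,0,0,0,0,0,255],[-0.04,0,0,0,0,0,255],[-0.03,0,0,0,0,0,255],[-0.03,0,0,0,0,0,255],[-0.03,0,0,0,0,0,255],[-0.03,0,0,0,0,0,255],[0,0,0,0,0,0,255],[0,0,0,0,0,0,255]]])

```text
clock: 48.1
tcp_pos: [0.6384, 0.2269, 0.0233]
orientation: [-0.0, -0.328, 0.945, -0.0]
wrist_force: [-0.7, -0.1, -1.9]
finger_gap: 0.0175
grip_force: 59.2
```

jog_arm(increments=[[[-0.012,0,0.006,0,0,0,255],[-0.012,0,0.004,0,0,0,255],[-0.008,0,0,0,0,0,255],[0,0,0,0,0,0,255],[0,0,0,0,0,0,255]]])

```text
clock: 48.6
tcp_pos: [0.6446, 0.2318, 0.0209]
orientation: [-0.0, -0.328, 0.945, -0.0]
wrist_force: [-0.5, -0.0, -1.0]
finger_gap: 0.0176
grip_force: 59.3
```

```bash
python3 ins.py -.08
```

```text
in holder frame x,y -0.0221 0.001 wf [-0.5 -0.  -1. ] gap 0.017618011518228893 [ 0.23  0.64  0.04  0.97 -0.   -0.44]
tcp [0.6446 0.2318 0.0209] yaw -141.71 shift [ 0.3117 -0.0041 -0.0104] turn -0.0001
```

jog_arm(increments=[[[-0.006,0,0.003,0,0,0,255],[-0.006,0,0,0,0,0,255],[0,0,0,0,0,0,255],[0,0,0,0,0,0,255]]])

```text
clock: 49.0
tcp_pos: [0.6446, 0.2319, 0.0202]
orientation: [-0.003, -0.328, 0.945, -0.001]
wrist_force: [-7.1, -5.5, 4.7]
finger_gap: 0.0173
grip_force: 60.0
```

Home (9 N against the back wall). Releasing and rising.

jog_arm(increments=[[[0.004,0,0,0,0,0,255],[0,0,0,0,0,0,150],[0,0,0,0,0,0,0],[0,0,0,0,0,0,0],[0,0,0,0,0,0,0],[0,0,0,0,0,0,0],[0,0,0,0,0,0,0],[0,0,-0.06,0,0,0,0],[0,0,-0.14,0,0,0,0],[0,0,-0.18,0,0,0,0],[0,0,-0.18,0,0,0,0],[0,0,-0.18,0,0,0,0],[0,0,-0.18,0,0,0,0],[0.18,0,0,0,0,0,0],[0.18,0,0,0,0,0,0],[0.18,0,0,0,0,0,0],[0.18,0,0,0,0,0,0],[0,0,0,0,0,0,0],[0,0,0,0,0,0,0]]])

```text
clock: 50.9
tcp_pos: [0.5048, 0.1212, 0.252]
orientation: [0.001, -0.327, 0.945, -0.0]
wrist_force: [0.2, -0.3, 0.3]
finger_gap: 0.0855
grip_force: 0.0
```

```bash
python3 - <<'E'
from h import *
A=cam("scene")
for t in("trowel0_grip","trowel2_grip"):
  for d in spotter.landmark_of(t,"scene")[:4]: print(t,round(d["conf"],2),ray(A,d["uv"],.027).round(3))
B=cam("top")
for t in("trowel0_grip","trowel2_grip"):
  for d in spotter.landmark_of(t,"top")[:4]: print("top",t,round(d["conf"],2),ray(B,d["uv"],.027).round(3))
W=cam("wrist"); a=cv2.resize(A["pixels"][200:300,300:440],(400,285))
f=lambda im:cv2.resize(im,(400,285))
cv2.imwrite("pics/end.png",np.vstack([np.hstack([a,f(A["pixels"][60:330,80:600])]),np.hstack([f(B["pixels"][50:400,60:580]),f(W["pixels"])])])[:,:,::-1])
E
```

```text
trowel0_grip 0.78 [0.6   0.295 0.027]
trowel0_grip 0.4 [0.681 0.069 0.027]
trowel2_grip 0.71 [0.636 0.23  0.027]
trowel2_grip 0.22 [0.335 0.184 0.027]
top trowel0_grip 0.18 [0.674 0.06  0.027]
```

View pics/end.png

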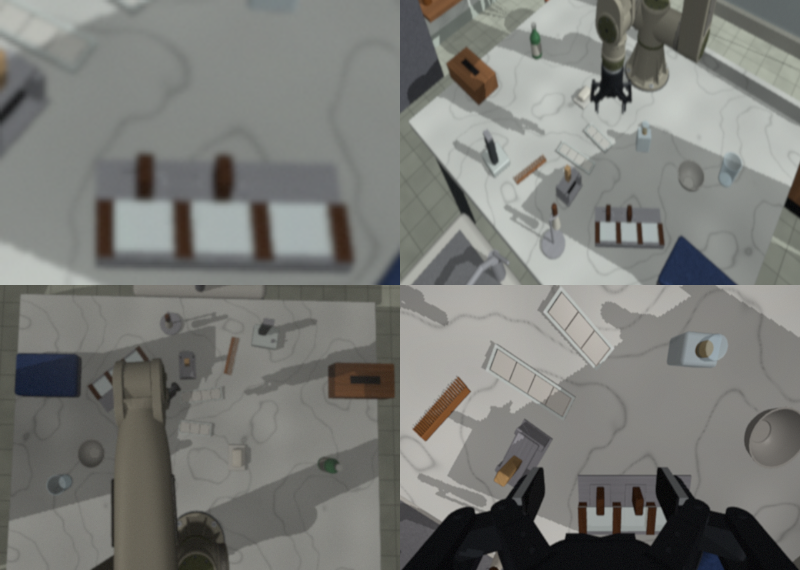

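Both trowels are home in the left and middle slots. The roller is on its rest, no trowel is left loose, and the flask, bowl and comb haven't been touched.

```bash
python3 -c "
from workcell import ticket; print(ticket.hand_in())"
```

```text
the job is handed in; nothing more can be done
None
```

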